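# Press down the bowed row of badges on the market stall's felt-covered board

### The job

Four round pin badges on the felt-covered board, set in a bowed row, have worked up on their pins. Start at the end where the biggest one is, go along the row one badge after the next, and with a fingertip press each gently down until it lies flat on the board. Leave the two square badges standing as they are, lift or pull up nothing, and do not shift the loose things lying on and around the board.

Things in the scene. Friction and masses are not known exactly. Their poses are not given: they have to be found in the camera images.
- board_top (a point): Centre of the top face of the fixed display board: dark grey felt-covered face on plywood, rigid, 220 mm (its x) by 330 mm (its y, the direction of the row), 16 mm thick, lying flat on the stall table; z up. A few flat metal pins 3 mm high sit along its two long edges.
- big_face (a point): Centre of the top face of the biggest round brass badge, a disc 48 mm across and 4 mm thick; it is at one end of the bowed row (either end). At the start the underside of this disc stands 7 mm (down to 5.5 mm) above the board. Its top face carries only a faint relief. Pin badges slide straight up and down on their pin, with about 3 N of friction, stay where they are left, and cannot move sideways.
- mid_a_face (a point): Centre of the top face of one of the two middle round brass badges, 34 mm across, 4 mm thick, otherwise like the biggest; neighbours in the row are about 65 to 100 mm apart, centre to centre. Either middle badge may be the one next to the biggest.
- mid_b_face (a point): Centre of the top face of the other middle round badge, 34 mm across, 4 mm thick, otherwise like the biggest.
- small_face (a point): Centre of the top face of the smallest round brass badge, 26 mm across, 4 mm thick, at the end of the row opposite the biggest, otherwise like it.
- big (a joint): How far this badge is pressed in, in m: about 0 to 0.0015 at the start (standing proud), 0.007 = underside flat on the board (hard stop); negative = pulled up.
- mid_a (a joint): How far this badge is pressed in, in m: about 0 to 0.0015 at the start (standing proud), 0.007 = underside flat on the board (hard stop); negative = pulled up.
- mid_b (a joint): How far this badge is pressed in, in m: about 0 to 0.0015 at the start (standing proud), 0.007 = underside flat on the board (hard stop); negative = pulled up.
- small (a joint): How far this badge is pressed in, in m: about 0 to 0.0015 at the start (standing proud), 0.007 = underside flat on the board (hard stop); negative = pulled up.
- square_near_face (a point): Centre of the top face of a square brass badge, 26 mm by 26 mm, 4 mm thick, standing proud on its pin near the edge of the board that faces the robot. Leave it as it is.
- square_far_face (a point): Centre of the top face of the other square brass badge, the same size, standing proud near the far edge of the board. Leave it as it is.
- figurine: Loose steel figurine standing on the board, 26 mm across and 46 mm tall; origin at the centre of its foot. Leave alone.
- coin: Loose copper coin lying on the board, 36 mm across and 5 mm thick; origin at the centre of its underside. Leave alone.
- cup: Loose brass cup on the table beside the board, 60 mm across and 55 mm tall; origin at the centre of its foot. Leave alone.
- tin: Loose steel tin on the table beside the board, 56 mm across and 50 mm tall; origin at the centre of its foot. Leave alone.
- loupe: Loose magnifying glass on the table beside the board, ring 60 mm across, handle 70 mm, 12 mm thick; origin at the centre of the ring's underside, the handle points to its -x. Leave alone.
- medal: Loose steel medal on the table beside the board, 50 mm across and 6 mm thick; origin at the centre of its underside. Leave alone.
- board: The whole display board (see board_top); origin at the centre of its underside, on the table.

How it is judged:
By the outcome, as a careful person would: the job done as asked, in the order asked, and still so for the second after the job is handed in, with the robot touching nothing.
It also fails if it takes over 48 s, if anything falls off the work surface, if the arm or the gripper's body presses on something with over 40 N, if the wrist force passes 120 N, or if a joint passes its speed limit or range.

### The arm

A 6-joint arm with a two-finger parallel gripper is mounted at the origin on the work surface. World frame = base frame: x ahead of the robot, y to its left, z up, the work surface at z = 0. Lengths are in m, angles in degrees, forces in N, time in s.
With the tool pointing down it reaches from about 0.25 to 0.725 m from the base axis. Payload 9.7 kg.
Tool frame: the origin (TCP) lies at the very end of the fingers, on their centre line; the grasp point (between the pads) lies 19 mm behind it (bot.grip_depth is the distance from the TCP to the grasp point, in m); z points along the fingers, y is the direction in which the jaws open and shut (so a half turn about z gives the same grasp; the last joint's range is limited). The gripper opens to 85 mm and grips with 20 to 120 N. Pads are 22 mm wide; open, the fingers measure 114 mm over their backs; the gripper's body (76 mm by 85 mm) begins 54 mm behind the grasp point. The pads swing forward as they close: fully open they stand 13 mm farther back than shut.
Start: joints at [64.63, 4.979, 10.078, 95.1, 0, 90], TCP at [0.236, 0.497, 0.209] pointing down, gripper open.
Joint ranges: [-179.16, 179.16], [-48.56, 103.87], [-65.8, 70.77], [-126.05, 130.52], [-82.76, 87.17], [-180, 180]. Speed limits (degrees/s): [127.2, 127.2, 147.25, 180, 180, 180].

### API

Orientations are given as [roll, pitch, yaw] about the fixed x, y, z axes, in that order (R = Rz(yaw) Ry(pitch) Rx(roll)).
In Python, from workcell import telemetry, optics, order, bot gives the robot as it stands. The module is installed in compiled form; this text tells all that it offers.
- The arm moves only by the shell command python3 -m inch 'ROWS' [FORCE]. ROWS is JSON, a list of rows, each a list of 7 numbers: the shift along the tool's x, y, z in m, then the turn, a rotation vector about the tool's x, y, z in rad, then the closure, from 0 (fully open) to 1 (shut). In form: [[tx, ty, tz, rx, ry, rz, grip], ...]. A call has 1 to 12 rows; each row is the pose to reach, as a shift and turn from the pose commanded when the call began, along the tool's axes at that moment; what a row does not reach only later rows make up. A row lasts 1/12 s, in which the tool goes at most 41.7 mm and 7.16 degrees, less where a joint would pass 70% of its speed; a pose out of reach is approached as far as the arm can. A call with a gripper value outside its range is refused whole. The fingers move at their own pace and stop on an object; FORCE is the grip in N (left out, the last holds). Time passes only in rows, so rows that repeat a pose let the fingers close. It gives the time, the measured TCP pose, the force and the opening at its end, in the units of the state.
- telemetry.get_obs(): the state, without advancing time (a new reading comes with each control period).
- optics.camera(name): name is "scene" or "top"; returns (picture, depth): 420x560x3 uint8, red, green, blue; 420x560 float32, m along the optical axis (not along the pixel's ray), 0 where there is no reading.
- optics.camera_info(name): a dict with "camera_matrix" (3x3 intrinsics, pixels), "xyz" and "attitude" of the camera in the world. Camera axes: x right, y down, z forward; pixel columns grow to the right and rows downward; lengths in m; the calibration is good to about 2 mm. A picture is of the moment at which its call begins. camera_info takes no time and is no camera call.
- order.job_done(): hands the job in, once; it reports no verdict.
The state is a dict: "time": time; "q": joint angles; "qd": joint speeds; "joint_efforts": joint torques, N m; "ee_pos": TCP position; "tcp_rot": TCP orientation; "wrist_force": force on the tool from outside, world axes, zero at the start; "torque": the same for the moment, N m; "opening": finger opening in m.
Only numpy, scipy, OpenCV 4.12 (cv2) and the standard library are available. Lean on these libraries where they do the work, as an engineer would, in place of code of your own. Each camera call takes 0.05 s, during which the arm holds its last target. There are 200 camera calls.

## Working session

There is one attempt and no reset: what is moved stays moved. The work goes in short steps, Python scripts to look and compute and a shell command to move; the robot and the scene stay as the last step left them, time stands still between calls to the robot, and variables do not carry over. Pictures are saved under pics/ and viewed, about 8 in all and at most 12, crops included, and the job is handed in when it is done.

```bash
mkdir -p pics; python3 - <<'E'
from workcell import telemetry, optics
import cv2, numpy as np
print(telemetry.get_obs())
for n in ("top","scene"):
    im,d=optics.camera(n); print(n,optics.camera_info(n))
    cv2.imwrite(f"pics/{n}0.png",im[:,:,::-1]); np.savez(f"{n}0.npz",im=im,d=d)
E
```

```text
{'time': 0.0, 'q': array([6.46305471e+01, 5.01108921e+00, 1.00359681e+01, 9.51016944e+01,
       9.45246223e-05, 9.00002505e+01]), 'qd': array([-0.0300253 , -0.0319607 , -0.03353348,  0.12492929, -0.02924692,
        0.04660996]), 'joint_efforts': array([ 2.22929484e-04, -5.20391536e+01,  4.64797533e+01,  1.66886277e-02,
       -2.33301932e-06, -2.25910964e-05]), 'ee_pos': array([0.23553509, 0.49672023, 0.20859677]), 'tcp_rot': array([-1.79923184e+02, -9.41887403e-05,  1.54630297e+02]), 'wrist_force': array([-0.85780906, -1.03278533, -0.39280374]), 'torque': array([ 0.02208202, -0.01674312, -0.02689752]), 'opening': 0.08550150955726243}
top {'camera_matrix': array([[453.96130377,   0.        , 283.85623394],
       [  0.        , 453.96130377, 209.40010711],
       [  0.        ,   0.        ,   1.        ]]), 'xyz': array([0.51591677, 0.05170583, 0.94946189]), 'attitude': array([-177.21608229,   -1.66966653,  -88.49309295])}
scene {'camera_matrix': array([[475.85258838,   0.        , 276.08503649],
       [  0.        , 475.85258838, 213.21124548],
       [  0.        ,   0.        ,   1.        ]]), 'xyz': array([ 0.93888467, -0.58970867,  0.79172616]), 'attitude': array([-134.01097523,   -1.02807736,   31.09494799])}
```

View pics/top0.png

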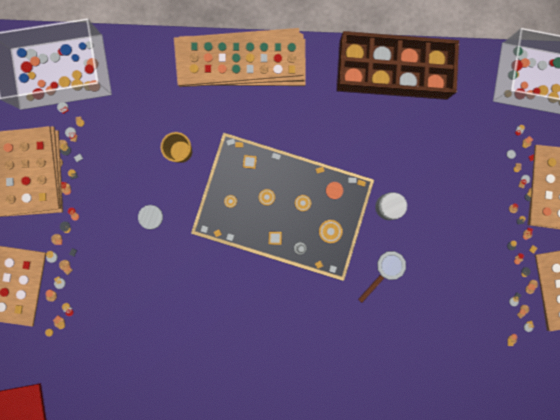

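View pics/scene0.png

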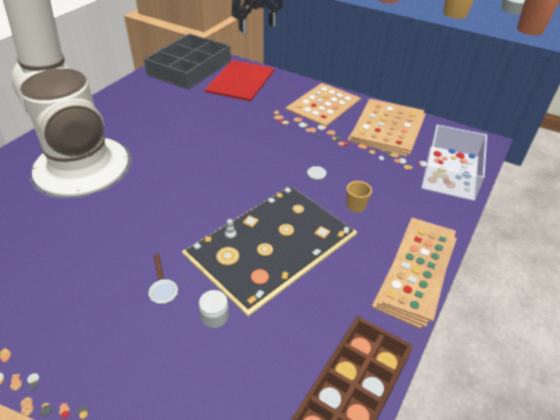

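The top view shows the big badge at (330,231), the middle ones at (303,203) and (267,197), and the small one at (231,201). The squares are at (249,162) and (275,238), the figurine at (300,249) and the coin at (335,190). The scene view agrees, with the big badge at (228,256).

```bash
cat > h.py <<'E'
import numpy as np, cv2
from scipy.spatial.transform import Rotation as R
from workcell import optics
def world(name,d,u,v):
    c=optics.camera_info(name);K=c["camera_matrix"]
    M=R.from_euler("xyz",c["attitude"],degrees=True).as_matrix()
    p=np.stack([(u-K[0,2])/K[0,0]*d,(v-K[1,2])/K[1,1]*d,d],-1)
    return p@M.T+c["xyz"]
def wmap(name,d):
    v,u=np.mgrid[:d.shape[0],:d.shape[1]]; return world(name,d,u,v)
E
python3 - <<'E'
from h import *
seeds={"top":dict(big=(330,231),m1=(303,203),m2=(267,197),small=(231,201),sqf=(249,162),sqn=(275,238),fig=(300,249),coin=(335,190)),
"scene":dict(big=(228,256),m1=(265,249),m2=(286,230),small=(298,209))}
for n in seeds:
    z=np.load(n+"0.npz");im,d=z["im"],z["d"];W=wmap(n,d)
    s=cv2.cvtColor(im,cv2.COLOR_RGB2HSV)
    # felt: low saturation and dark; badge = brighter
    m=(im.max(2)>100).astype(np.uint8)
    k,lab,st,ce=cv2.connectedComponentsWithStats(m,connectivity=4)
    for nm,(u,v) in seeds[n].items():
        win=lab[v-4:v+5,u-4:u+5];l=np.bincount(win[win>0]).argmax() if (win>0).any() else 0
        P=W[lab==l]; x,y,w,h=st[l,:4]; c=np.array([x+(w-1)/2,y+(h-1)/2])
        zz=np.median(P[:,2]); print(n,nm,c,ce[l].round(1),st[l,2:],"med",np.median(P,0).round(4),"ctr",world(n,np.median(d[lab==l]),*ce[l]).round(4),"ext",np.ptp(P[:,:2],0).round(3))
    if n=="top":
        felt=(im.max(2)<90)&(W[...,2]>.008)&(W[...,2]<.03)
        print("felt z",np.median(W[felt][:,2]),felt.sum(), cv2.minAreaRect(W[felt][:,:2].astype(np.float32)))
im=np.load("top0.npz")["im"][125:290,180:420,::-1]
cv2.imwrite("pics/crop.png",cv2.resize(im,None,fx=3.3,fy=3.3,interpolation=cv2.INTER_CUBIC))
E
```

```text
top big [330. 231.] [330.1 231. ] [ 25  25 497] med [ 0.5201 -0.0693  0.0263] ctr [ 0.5202 -0.0695  0.0262] ext [0.05  0.148]
top m1 [279.5 209.5] [278.  214.2] [   560    420 217611] med [5.492e-01 5.350e-02 1.000e-04] ctr [0.5522 0.0373 0.0048] ext [1.328 2.152]
top m2 [279.5 209.5] [278.  214.2] [   560    420 217611] med [5.492e-01 5.350e-02 1.000e-04] ctr [0.5522 0.0373 0.0048] ext [1.328 2.152]
top small [279.5 209.5] [278.  214.2] [   560    420 217611] med [5.492e-01 5.350e-02 1.000e-04] ctr [0.5522 0.0373 0.0048] ext [1.328 2.152]
top sqf [279.5 209.5] [278.  214.2] [   560    420 217611] med [5.492e-01 5.350e-02 1.000e-04] ctr [0.5522 0.0373 0.0048] ext [1.328 2.152]
top sqn [279.5 209.5] [278.  214.2] [   560    420 217611] med [5.492e-01 5.350e-02 1.000e-04] ctr [0.5522 0.0373 0.0048] ext [1.328 2.152]
top fig [299.5 247.5] [299.8 247.6] [ 14  14 148] med [ 0.4852 -0.0069  0.0249] ctr [ 0.4847 -0.0084  0.0252] ext [0.027 0.027]
top coin [279.5 209.5] [278.  214.2] [   560    420 217611] med [5.492e-01 5.350e-02 1.000e-04] ctr [0.5522 0.0373 0.0048] ext [1.328 2.152]
felt z 0.01728732525228721 2196 ((0.5686715841293335, -0.009999513626098633), (0.66873699426651, 1.1602892875671387), 10.8695707321167)
scene big [227.  255.5] [227.3 255.5] [ 25  20 393] med [ 0.5209 -0.0699  0.0272] ctr [ 0.5209 -0.0697  0.0269] ext [0.45  0.554]
scene m1 [264.5 249. ] [264.6 248.9] [ 18  15 209] med [ 0.5772 -0.0117  0.0257] ctr [ 0.5772 -0.0112  0.0256] ext [0.387 0.605]
scene m2 [286.  229.5] [285.9 229.3] [ 17  14 184] med [0.5871 0.063  0.0268] ctr [0.5868 0.0633 0.0264] ext [0.377 0.682]
scene small [298.  208.5] [297.9 208.5] [ 13  10 107] med [0.5758 0.1372 0.0268] ctr [0.5764 0.1367 0.0264] ext [0.034 0.042]
```

View pics/crop.png

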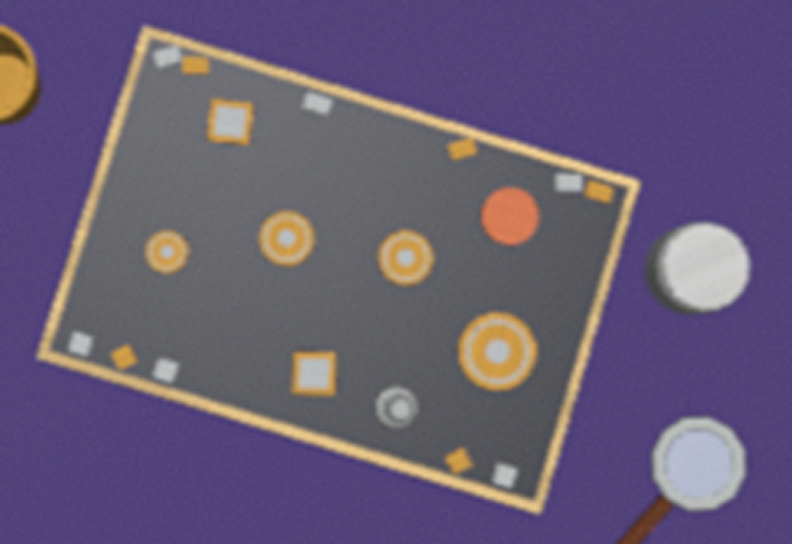

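Both cameras put the big badge within 1 mm of the same spot, and the heights of about 26–27 mm are right. The row from the big badge is (0.5205,-0.0695), (0.577,-0.0115), (0.587,0.063), (0.576,0.137). First I'll shut the gripper, turn to yaw 90 and go above the big badge.

```bash
python3 -m inch '[[-0.5,-0.389,0.11,0,0,1.128,1],[-0.5,-0.389,0.11,0,0,1.128,1],[-0.5,-0.389,0.11,0,0,1.128,1],[-0.5,-0.389,0.11,0,0,1.128,1],[-0.5,-0.389,0.11,0,0,1.128,1],[-0.5,-0.389,0.11,0,0,1.128,1],[-0.5,-0.389,0.11,0,0,1.128,1],[-0.5,-0.389,0.11,0,0,1.128,1],[-0.5,-0.389,0.11,0,0,1.128,1],[-0.5,-0.389,0.11,0,0,1.128,1],[-0.5,-0.389,0.11,0,0,1.128,1],[-0.5,-0.389,0.11,0,0,1.128,1]]' 30
```

```text
time: 1.1
ee_pos: [0.4577, 0.0549, 0.1233]
tcp_rot: [180.0, -0.0, 90.0]
wrist_force: [1.5, 0.6, -0.7]
opening: 0.0002
```

```bash
python3 -m inch '[[-0.1,0.05,0.04,0,0,0,1],[-0.1,0.05,0.04,0,0,0,1],[-0.1,0.05,0.04,0,0,0,1],[-0.1,0.05,0.04,0,0,0,1],[-0.1,0.05,0.04,0,0,0,1],[-0.1,0.05,0.04,0,0,0,1],[-0.1,0.05,0.04,0,0,0,1]]'; python3 -c "
from workcell import telemetry as t;o=t.get_obs();print(o['q'],o['ee_pos'],o['wrist_force'])"
```

```text
time: 1.68
ee_pos: [0.5072, -0.0422, 0.0842]
tcp_rot: [180.0, -0.0, 90.1]
wrist_force: [0.1, -0.2, 0.5]
opening: -0.0003
[-4.75937611e+00 -1.27088543e+00 -1.01625238e+01  8.10891530e+01
  1.13383549e-02  8.51893685e+01] [ 0.50722895 -0.04217009  0.08417391] [ 0.0530818  -0.19978944  0.52696928]
```

```bash
python3 -m inch '[[-0.027,0.0135,0,0,0,0,1],[-0.027,0.0135,0.0,0,0,0,1],[-0.027,0.0135,0.03,0,0,0,1],[-0.027,0.0135,0.045,0,0,0,1],[-0.027,0.0135,0.05,0,0,0,1],[-0.027,0.0135,0.05,0,0,0,1],[-0.027,0.0135,0.05,0,0,0,1]]'; python3 - <<'E'
from h import *
o=[]
for n in ("top","scene"):
    im,d=optics.camera(n); a=im[125:290,180:420] if n=="top" else im[160:325,150:390]
    o.append(cv2.resize(a[:,:,::-1],None,fx=3.3,fy=3.3,interpolation=cv2.INTER_CUBIC)[:,:,:])
cv2.imwrite("pics/over.png",cv2.resize(np.vstack(o),None,fx=.55,fy=.55))
E
```

```text
time: 2.27
ee_pos: [0.5211, -0.0693, 0.0348]
tcp_rot: [179.9, 0.0, 90.1]
wrist_force: [-0.3, -0.7, 0.8]
opening: -0.0001
```

View pics/over.png

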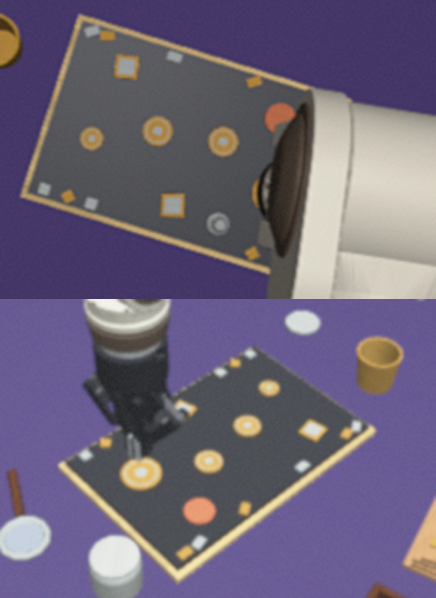

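The scene crop shows the shut fingertips at (136,458), just above the big badge at (141,473), with nothing else nearby. I'll press it in small steps.

```bash
python3 -m inch '[[0,0,0.004,0,0,0,1],[0,0,0.007,0,0,0,1],[0,0,0.009,0,0,0,1],[0,0,0.01,0,0,0,1],[0,0,0.011,0,0,0,1],[0,0,0.012,0,0,0,1],[0,0,0.012,0,0,0,1]]'
```

```text
time: 2.95
ee_pos: [0.5208, -0.07, 0.0215]
tcp_rot: [-180.0, -0.0, 90.0]
wrist_force: [-0.6, 0.8, 0.4]
opening: -0.0003
```

```bash
python3 -m inch '[[0,0,0.0005,0,0,0,1],[0,0,0.001,0,0,0,1],[0,0,0.0015,0,0,0,1]]';python3 -m inch '[[0,0,0.0005,0,0,0,1],[0,0,0.001,0,0,0,1]]'
```

```text
time: 3.2
ee_pos: [0.5209, -0.07, 0.0203]
tcp_rot: [180.0, 0.0, 90.0]
wrist_force: [-0.5, -0.7, -0.2]
opening: 0.0001
time: 3.37
ee_pos: [0.5209, -0.07, 0.0192]
tcp_rot: [180.0, 0.0, 90.0]
wrist_force: [0.1, -0.2, 0.6]
opening: -0.0005
```

There's no contact force at z=0.019, where the badge should be flat. I'll look before going on.

```bash
python3 - <<'E'
from h import *
from workcell import telemetry
im,d=optics.camera("scene"); W=wmap("scene",d)
cv2.imwrite("pics/c1.png",cv2.resize(im[200:290,180:300,::-1],None,fx=6,fy=6,interpolation=cv2.INTER_CUBIC))
o=telemetry.get_obs();c=optics.camera_info("scene");M=R.from_euler("xyz",c["attitude"],degrees=True).as_matrix()
p=c["camera_matrix"]@((o["ee_pos"]-c["xyz"])@M); print("tcp px",p[:2]/p[2],"crop",(p[:2]/p[2]-[180,200])*6,o["ee_pos"],o["wrist_force"])
for v in range(244,268,2): print(v,(W[v,216:242:3,2]*1000).round(1))
E
```

```text
tcp px [227.41602853 258.01160898] crop [284.49617118 348.06965389] [ 0.52083013 -0.06995322  0.0191048 ] [ 0.74360708 -0.7131269  -0.76825696]
244 [15.6 15.4 72.8 75.3 77.3 70.6 88.6 17.9 16.8]
246 [18.9 19.3 65.6 69.9 67.8 68.7 16.  14.1 18.4]
248 [16.9 17.8 60.4 61.5 63.7 60.4 18.4 16.7 15.8]
250 [16.  16.4 53.3 56.4 56.7 53.7 29.9 15.2 16.3]
252 [15.2 28.7 45.8 49.1 48.5 31.7 27.  27.6 16.4]
254 [16.  27.1 30.1 26.2 26.2 29.4 27.2 26.1 15.3]
256 [17.4 27.7 27.1 27.4 26.1 27.1 28.3 25.3 14.5]
258 [18.3 25.6 27.8 25.6 26.2 27.7 27.4 28.7 16.8]
260 [16.5 25.  27.3 25.8 27.1 29.  27.6 27.6 16.8]
262 [17.  22.6 26.5 28.3 28.  27.1 28.8 18.  16.4]
264 [14.4 19.7 22.1 24.6 27.9 25.6 16.8 16.5 15.7]
266 [15.7 16.  16.8 16.8 17.4 16.1 16.6 18.3 15.2]
```

View pics/c1.png

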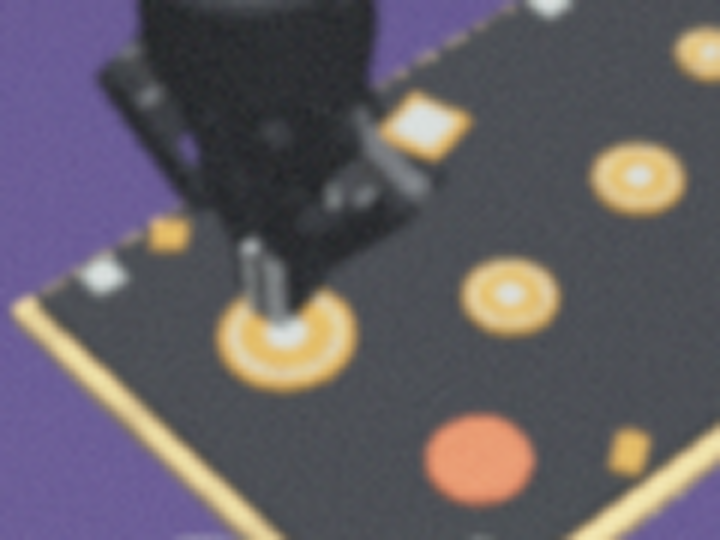

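The fingertips still hover over the badge, with their lower end at about crop (280,315) and badge faces still at 27 mm. So the true tip is well above the reported TCP. I'll measure that.

```bash
python3 - <<'E'
from h import *
ds=[optics.camera("scene")[1] for _ in range(4)]
W=wmap("scene",np.median(ds,0))
for v in range(248,256):
    print(v,[tuple((W[v,u]*1000).round().astype(int)) for u in range(221,231,2)])
E
```

```text
248 [(np.int64(515), np.int64(-81), np.int64(57)), (np.int64(520), np.int64(-81), np.int64(61)), (np.int64(525), np.int64(-81), np.int64(64)), (np.int64(527), np.int64(-77), np.int64(61)), (np.int64(532), np.int64(-76), np.int64(64))]
249 [(np.int64(514), np.int64(-80), np.int64(54)), (np.int64(520), np.int64(-81), np.int64(58)), (np.int64(524), np.int64(-80), np.int64(59)), (np.int64(527), np.int64(-77), np.int64(59)), (np.int64(532), np.int64(-77), np.int64(61))]
250 [(np.int64(507), np.int64(-72), np.int64(39)), (np.int64(519), np.int64(-80), np.int64(54)), (np.int64(526), np.int64(-82), np.int64(59)), (np.int64(527), np.int64(-77), np.int64(55)), (np.int64(532), np.int64(-77), np.int64(58))]
251 [(np.int64(503), np.int64(-67), np.int64(28)), (np.int64(519), np.int64(-81), np.int64(51)), (np.int64(525), np.int64(-81), np.int64(55)), (np.int64(527), np.int64(-78), np.int64(53)), (np.int64(531), np.int64(-76), np.int64(54))]
252 [(np.int64(505), np.int64(-70), np.int64(29)), (np.int64(519), np.int64(-80), np.int64(47)), (np.int64(525), np.int64(-81), np.int64(52)), (np.int64(528), np.int64(-79), np.int64(51)), (np.int64(531), np.int64(-76), np.int64(50))]
253 [(np.int64(506), np.int64(-71), np.int64(27)), (np.int64(509), np.int64(-69), np.int64(27)), (np.int64(524), np.int64(-81), np.int64(48)), (np.int64(528), np.int64(-78), np.int64(47)), (np.int64(521), np.int64(-63), np.int64(28))]
254 [(np.int64(508), np.int64(-74), np.int64(29)), (np.int64(511), np.int64(-72), np.int64(28)), (np.int64(515), np.int64(-69), np.int64(28)), (np.int64(527), np.int64(-78), np.int64(44)), (np.int64(523), np.int64(-66), np.int64(29))]
255 [(np.int64(509), np.int64(-76), np.int64(28)), (np.int64(513), np.int64(-74), np.int64(28)), (np.int64(516), np.int64(-71), np.int64(27)), (np.int64(520), np.int64(-70), np.int64(28)), (np.int64(523), np.int64(-67), np.int64(28))]
```

The visible tip is at z≈43 mm, 24 mm above the reported TCP, and it's centred on the badge. So contact is about 16 mm further down. I'll go on, led by force and camera.

```bash
python3 -c "
from workcell import bot;print(bot.grip_depth,[a for a in dir(bot) if a[0]!='_'])"; python3 -m inch '[[0,0,0.004,0,0,0,1],[0,0,0.007,0,0,0,1],[0,0,0.009,0,0,0,1],[0,0,0.01,0,0,0,1],[0,0,0.01,0,0,0,1]]'; python3 -m inch '[[0,0,0.0015,0,0,0,1],[0,0,0.003,0,0,0,1]]'; python3 - <<'E'
from h import *
W=wmap("scene",np.median([optics.camera("scene")[1] for _ in range(4)],0))
for v in range(250,262): print(v,(W[v,221:237:2,2]*1000).round().astype(int))
E
```

```text
0.0187 ['PlanningError', 'grip_depth']
time: 4.03
ee_pos: [0.5206, -0.0699, 0.0088]
tcp_rot: [-180.0, -0.0, 90.0]
wrist_force: [0.0, 1.0, 0.7]
opening: 0.0
time: 4.2
ee_pos: [0.521, -0.07, 0.0063]
tcp_rot: [180.0, 0.0, 90.0]
wrist_force: [1.1, -0.7, 0.3]
opening: -0.0001
250 [50 53 57 55 58 57 50 29]
251 [43 51 54 55 53 53 47 27]
252 [38 47 50 51 52 50 43 27]
253 [29 45 49 45 48 48 40 27]
254 [28 41 43 45 46 44 29 27]
255 [28 38 41 42 42 40 29 27]
256 [26 36 38 39 38 27 29 28]
257 [28 28 35 35 29 28 30 27]
258 [28 28 27 33 27 29 27 28]
259 [29 28 27 28 29 27 26 26]
260 [28 28 28 29 28 28 28 27]
261 [28 29 29 26 27 28 28 27]
```

```bash
python3 -m inch '[[0,0,0.0015,0,0,0,1],[0,0,0.003,0,0,0,1]]'; for i in 1 2; do python3 -m inch '[[0,0,0.0007,0,0,0,1],[0,0,0.0014,0,0,0,1]]'; done
```

```text
time: 4.57
ee_pos: [0.5211, -0.07, 0.0034]
tcp_rot: [180.0, 0.0, 90.0]
wrist_force: [-0.2, -0.4, 2.8]
opening: 0.0002
time: 4.73
ee_pos: [0.5211, -0.07, 0.002]
tcp_rot: [180.0, 0.0, 90.0]
wrist_force: [-0.1, -0.5, 2.6]
opening: -0.0002
time: 4.9
ee_pos: [0.521, -0.07, 0.0006]
tcp_rot: [180.0, 0.0, 90.0]
wrist_force: [0.4, -0.7, 3.0]
opening: 0.0001
```

Contact: a steady 3 N, which is the pin friction. I'll press on until the hard stop.

```bash
python3 -m inch '[[0,0,0.0007,0,0,0,1],[0,0,0.0014,0,0,0,1]]'; python3 -m inch '[[0,0,0.0007,0,0,0,1],[0,0,0.0014,0,0,0,1]]'; python3 -m inch '[[0,0,0.0005,0,0,0,1]]'; python3 -m inch '[[0,0,0.0005,0,0,0,1]]'
```

```text
time: 5.07
ee_pos: [0.5211, -0.07, -0.0009]
tcp_rot: [180.0, 0.0, 90.0]
wrist_force: [0.7, -0.0, 2.6]
opening: -0.0
time: 5.23
ee_pos: [0.5211, -0.07, -0.002]
tcp_rot: [180.0, 0.0, 90.0]
wrist_force: [-2.8, -0.0, 12.0]
opening: 0.0001
time: 5.32
ee_pos: [0.5212, -0.07, -0.002]
tcp_rot: [180.0, 0.0, 90.0]
wrist_force: [-3.4, 0.2, 14.2]
opening: 0.0001
time: 5.4
ee_pos: [0.5212, -0.07, -0.0021]
tcp_rot: [179.9, 0.0, 90.0]
wrist_force: [-4.1, 0.4, 18.1]
opening: 0.0001
```

The hard stop is at TCP z≈-0.002, with force rising to 18 N while z stays put. The big badge is flat. Lifting and going to the next one.

```bash
python3 -m inch '[[0,0,-0.02,0,0,0,1],[0,0,-0.04,0,0,0,1],[0.03,0.03,-0.04,0,0,0,1],[0.0585,0.056,-0.04,0,0,0,1],[0.0585,0.056,-0.04,0,0,0,1],[0.0585,0.056,-0.025,0,0,0,1],[0.0585,0.056,-0.016,0,0,0,1],[0.0585,0.056,-0.013,0,0,0,1],[0.0585,0.056,-0.013,0,0,0,1]]'; python3 - <<'E'
from h import *
W=wmap("scene",np.median([optics.camera("scene")[1] for _ in range(4)],0))
for v in range(238,258): print(v,(W[v,252:278:2,2]*1000).round().astype(int))
t,d=optics.camera("top"); W=wmap("top",d)
print("big",np.median(W[222:226,328:333,2]),np.median(W[225:238,324:337,2]))
E
```

```text
time: 6.15
ee_pos: [0.5756, -0.0117, 0.0081]
tcp_rot: [-179.8, -0.0, 90.0]
wrist_force: [-0.4, -0.4, 0.1]
opening: -0.0002
238 [16 16 17 60 68 70 76 78 74 82 85 88 90]
239 [17 17 16 56 65 68 72 76 71 80 84 84 88]
240 [17 17 17 54 62 65 67 66 67 62 81 83 17]
241 [17 16 18 50 58 62 65 62 65 58 48 49 17]
242 [18 16 17 47 56 59 61 57 61 53 16 17 17]
243 [17 16 18 44 52 55 58 56 58 53 18 16 17]
244 [17 16 18 41 49 51 54 54 56 46 17 17 16]
245 [17 17 16 18 45 49 51 51 52 44 16 17 18]
246 [17 17 16 17 44 44 50 48 49 25 17 15 17]
247 [15 16 17 27 40 43 44 43 45 27 25 16 17]
248 [19 16 16 27 37 41 43 40 33 26 26 16 18]
249 [17 16 17 26 26 36 39 32 27 27 27 18 17]
250 [19 18 17 26 27 27 36 27 27 27 25 17 17]
251 [17 16 17 27 27 28 27 26 26 28 27 16 17]
252 [16 16 17 25 26 26 26 27 26 26 24 18 17]
253 [17 17 16 17 26 27 27 26 27 25 16 16 15]
254 [16 17 17 17 25 26 27 25 25 24 16 16 16]
255 [17 18 17 17 16 24 24 25 25 17 19 17 16]
256 [16 18 17 16 17 16 15 17 16 18 18 16 16]
257 [18 18 16 17 17 18 16 18 17 15 17 15 16]
big 0.5176137646638543 0.5198793832807023
```

The tip is centred over the first middle badge, whose top is at 26.5 mm. Pressing.

```bash
python3 -m inch '[[0,0,0.002,0,0,0,1],[0,0,0.003,0,0,0,1],[0,0,0.004,0,0,0,1],[0,0,0.005,0,0,0,1],[0,0,0.006,0,0,0,1],[0,0,0.007,0,0,0,1],[0,0,0.008,0,0,0,1],[0,0,0.0085,0,0,0,1]]'; python3 -m inch '[[0,0,0.0007,0,0,0,1],[0,0,0.0014,0,0,0,1]]'; python3 -m inch '[[0,0,0.0007,0,0,0,1],[0,0,0.0014,0,0,0,1]]'
```

```text
time: 7.07
ee_pos: [0.5769, -0.0115, 0.0012]
tcp_rot: [180.0, 0.0, 90.0]
wrist_force: [-2.0, 0.9, 3.4]
opening: -0.0001
time: 7.23
ee_pos: [0.5768, -0.0115, -0.0002]
tcp_rot: [180.0, 0.0, 90.0]
wrist_force: [-1.5, -0.3, 3.1]
opening: 0.0003
time: 7.4
ee_pos: [0.5769, -0.0114, -0.0017]
tcp_rot: [180.0, -0.0, 90.0]
wrist_force: [-1.2, -0.6, 2.4]
opening: 0.0004
```

```bash
python3 -m inch '[[0,0,0.0006,0,0,0,1]]'; python3 -m inch '[[0,0,0.0006,0,0,0,1]]'; python3 -m inch '[[0,0,0.0006,0,0,0,1]]'
```

```text
time: 7.48
ee_pos: [0.5769, -0.0115, -0.002]
tcp_rot: [180.0, -0.0, 90.0]
wrist_force: [-3.7, 0.3, 10.6]
opening: 0.0001
time: 7.57
ee_pos: [0.577, -0.0115, -0.002]
tcp_rot: [180.0, -0.0, 90.0]
wrist_force: [-6.6, -0.2, 14.8]
opening: 0.0001
time: 7.65
ee_pos: [0.577, -0.0115, -0.0021]
tcp_rot: [180.0, 0.0, 90.0]
wrist_force: [-8.0, 0.7, 18.1]
opening: 0.0002
```

Flat, at the same stop. Next is the second middle badge, approached and then pressed most of the way.

```bash
python3 -m inch '[[0,0,-0.02,0,0,0,1],[0,0,-0.04,0,0,0,1],[0.03,0.005,-0.04,0,0,0,1],[0.06,0.01,-0.04,0,0,0,1],[0.0745,0.01,-0.04,0,0,0,1],[0.0745,0.01,-0.04,0,0,0,1],[0.0745,0.01,-0.025,0,0,0,1],[0.0745,0.01,-0.016,0,0,0,1],[0.0745,0.01,-0.012,0,0,0,1],[0.0745,0.01,-0.012,0,0,0,1]]'; python3 -m inch '[[0,0,0.002,0,0,0,1],[0,0,0.003,0,0,0,1],[0,0,0.004,0,0,0,1],[0,0,0.005,0,0,0,1],[0,0,0.006,0,0,0,1],[0,0,0.007,0,0,0,1],[0,0,0.008,0,0,0,1]]';  python3 -m inch '[[0,0,0.0007,0,0,0,1],[0,0,0.0014,0,0,0,1]]'
```

```text
time: 8.48
ee_pos: [0.5857, 0.0623, 0.0069]
tcp_rot: [-179.8, 0.0, 90.0]
wrist_force: [0.7, 0.5, -0.4]
opening: -0.0002
time: 9.07
ee_pos: [0.5871, 0.0628, 0.0008]
tcp_rot: [180.0, 0.0, 90.0]
wrist_force: [-0.8, -1.7, 2.5]
opening: -0.0003
time: 9.23
ee_pos: [0.5871, 0.0629, -0.0007]
tcp_rot: [180.0, 0.0, 90.0]
wrist_force: [0.8, -1.7, 2.2]
opening: 0.0001
```

```bash
python3 -m inch '[[0,0,0.0007,0,0,0,1],[0,0,0.0014,0,0,0,1]]'; python3 -m inch '[[0,0,0.0006,0,0,0,1]]'; python3 -m inch '[[0,0,0.0006,0,0,0,1]]'
```

```text
time: 9.4
ee_pos: [0.5871, 0.063, -0.002]
tcp_rot: [180.0, 0.0, 90.0]
wrist_force: [-2.7, -2.2, 11.5]
opening: -0.0001
time: 9.48
ee_pos: [0.5872, 0.063, -0.002]
tcp_rot: [179.9, 0.0, 90.0]
wrist_force: [-2.4, -3.2, 12.6]
opening: 0.0001
time: 9.57
ee_pos: [0.5872, 0.063, -0.0021]
tcp_rot: [179.9, 0.0, 90.0]
wrist_force: [-5.5, -1.8, 17.5]
opening: -0.0003
```

Flat. Last is the small one at (0.576,0.137).

```bash
python3 -m inch '[[0,0,-0.02,0,0,0,1],[0,0,-0.04,0,0,0,1],[0.03,-0.005,-0.04,0,0,0,1],[0.06,-0.011,-0.04,0,0,0,1],[0.074,-0.011,-0.04,0,0,0,1],[0.074,-0.011,-0.04,0,0,0,1],[0.074,-0.011,-0.025,0,0,0,1],[0.074,-0.011,-0.016,0,0,0,1],[0.074,-0.011,-0.012,0,0,0,1],[0.074,-0.011,-0.012,0,0,0,1]]'; python3 -m inch '[[0,0,0.002,0,0,0,1],[0,0,0.003,0,0,0,1],[0,0,0.004,0,0,0,1],[0,0,0.005,0,0,0,1],[0,0,0.006,0,0,0,1],[0,0,0.007,0,0,0,1],[0,0,0.008,0,0,0,1]]';  python3 -m inch '[[0,0,0.0007,0,0,0,1],[0,0,0.0014,0,0,0,1]]'
```

```text
time: 10.4
ee_pos: [0.5749, 0.1362, 0.0068]
tcp_rot: [-179.8, 0.0, 90.0]
wrist_force: [-0.7, -0.4, 0.2]
opening: -0.0001
time: 10.98
ee_pos: [0.5762, 0.1369, 0.0009]
tcp_rot: [180.0, 0.0, 90.0]
wrist_force: [0.2, -2.2, 2.8]
opening: 0.0001
time: 11.15
ee_pos: [0.5761, 0.1369, -0.0007]
tcp_rot: [180.0, 0.0, 90.0]
wrist_force: [0.7, -2.4, 3.0]
opening: 0.0002
```

```bash
python3 -m inch '[[0,0,0.0007,0,0,0,1],[0,0,0.0014,0,0,0,1]]'; python3 -m inch '[[0,0,0.0006,0,0,0,1]]'; python3 -m inch '[[0,0,0.0006,0,0,0,1]]'
```

```text
time: 11.32
ee_pos: [0.5761, 0.137, -0.002]
tcp_rot: [180.0, -0.0, 90.0]
wrist_force: [-1.3, -2.3, 11.1]
opening: -0.0001
time: 11.4
ee_pos: [0.5762, 0.137, -0.002]
tcp_rot: [179.9, -0.0, 90.0]
wrist_force: [-2.7, -2.2, 12.6]
opening: -0.0001
time: 11.48
ee_pos: [0.5762, 0.137, -0.0021]
tcp_rot: [179.9, -0.0, 90.0]
wrist_force: [-3.6, -3.9, 16.6]
opening: -0.0001
```

Flat. Now I'll lift straight up, back away to the left and check.

```bash
python3 -m inch '[[0,0,-0.03,0,0,0,1],[0,0,-0.07,0,0,0,1],[0,0,-0.11,0,0,0,1],[0,0,-0.15,0,0,0,1],[0.25,-0.25,-0.2,0,0,0,1],[0.25,-0.25,-0.2,0,0,0,1],[0.25,-0.25,-0.2,0,0,0,1],[0.25,-0.25,-0.2,0,0,0,1],[0.25,-0.25,-0.2,0,0,0,1],[0.25,-0.25,-0.2,0,0,0,1],[0.25,-0.25,-0.2,0,0,0,1],[0.25,-0.25,-0.2,0,0,0,1]]'; python3 -m inch '[[0.1,-0.1,0,0,0,0,1],[0.1,-0.1,0,0,0,0,1],[0.1,-0.1,0,0,0,0,1],[0.1,-0.1,0,0,0,0,1],[0.1,-0.1,0,0,0,0,1],[0.1,-0.1,0,0,0,0,1]]'; python3 - <<'E'
from h import *
f=[optics.camera("top") for _ in range(6)];im=f[0][0];W=wmap("top",np.median([x[1] for x in f],0)); W0=wmap("top",np.load("top0.npz")["d"])
for nm,(u,v),r in [("big",(330,231),8),("m1",(303,203),5),("m2",(267,197),5),("small",(231,201),3),("sqf",(249,162),4),("sqn",(275,238),4),("coin",(335,190),5),("felt",(303,225),5)]:
    s=np.s_[v-r:v+r+1,u-r:u+r+1,2]; print(nm,(np.median(W0[s])*1000).round(1),(np.median(W[s])*1000).round(1))
b=np.load("top0.npz")["im"]; df=cv2.absdiff(im,b).max(2); print("changed px",(cv2.medianBlur(df,3)[120:310,130:420]>40).sum())
cv2.imwrite("pics/end.png",np.vstack([cv2.resize(x[120:310,130:420,::-1],None,fx=1.55,fy=1.55) for x in (b,im)]))
E
```

```text
time: 12.48
ee_pos: [0.3404, 0.3715, 0.1932]
tcp_rot: [-180.0, -0.0, 90.0]
wrist_force: [0.9, 0.4, -0.4]
opening: -0.0004
time: 12.98
ee_pos: [0.2413, 0.4708, 0.1926]
tcp_rot: [-180.0, 0.1, 90.1]
wrist_force: [0.3, 0.1, 0.6]
opening: 0.0002
big 26.9 20.0
m1 25.4 20.0
m2 26.7 20.4
small 26.5 20.3
sqf 25.4 25.6
sqn 25.5 26.1
coin 20.6 20.8
felt 15.8 15.7
changed px 4
```

View pics/end.png

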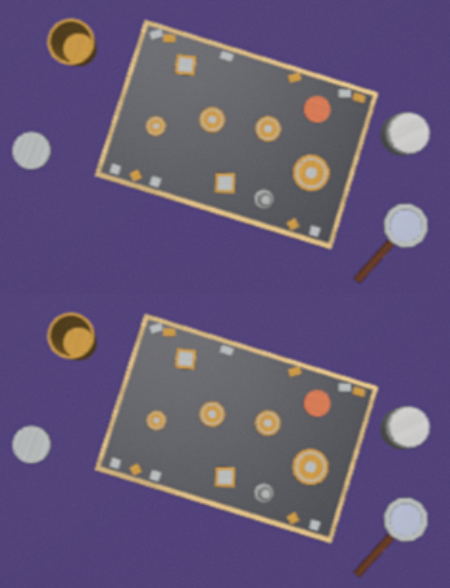

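The before picture (top) and after picture (bottom) match: nothing loose has moved. All four round badges are now at 20 mm, which is flat, and the squares are unchanged at about 26 mm.

```bash
python3 -c "
from workcell import order;print(order.job_done())"
```

```text
the job is handed in; nothing more can be done
None
```

All four round badges are pressed flat, in the order asked: the biggest, the two middle ones, then the smallest. I handed the job in at about 13 s of the 48 s allowed.

- **Pressing:** I used the shut fingertips. Each badge moved at about 3 N and then met its hard stop, where I stopped at 17–18 N.
- **Last check:** the top camera shows the four round faces at 20.0–20.4 mm, against 20 mm for flat. The felt reads 15.7 mm.
- **Left alone:** the two square badges still stand at about 26 mm. The before and after pictures show no loose thing moved (4 pixels differ).
- **One disagreement:** the reported tool height didn't match the real fingertips. They were about 22 mm above the reported point, so I found contact by depth camera and force instead. The stop came at a reported −2 mm for every badge.

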